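# Level a scale base with a wedge and clear its transit caps

### The job

Make the scale base ready for calibration: draw the lid of the shim case towards you, take out the wooden wedge and push it, thin end first, under the foot of the scale plate's low corner until the bubble of the level on the plate stands centred between its two lines, and leave it there. Lift every transit cap off the plate's studs and put them all in the green bin, and in the end slide the shim case shut again. Leave the other things on the bench where they are.

Things in the scene. Friction and masses are not known exactly. Their poses are not given: they have to be found in the camera images.
- scale: tilting alloy plate, 165 x 250 x 12 mm, of the scale base, hinged on a white subframe. Origin on the hinge line, mid-length and -thickness. x: from the low front to the hinge; y along the hinge. Plate x -160..5 mm, top at z = 6; studs 22 mm wide, 16 high at x = -45, -115, y = +-75. Rests on a stop 0.035 rad low, free to tilt up; 7 N on its foot. Level's block in its middle, 92 x 24 mm, 21 high
- foot (a point): lowest point of the steel ball foot (14 mm) under the ear at the plate's low corner: x = -190, y = 60, z = -37 mm of the plate. Hangs 2 to 8 mm over the bench; with the plate level 9 to 14 mm (differs per run: watch the level). Ear underside 30 mm above this point. Under the plate it is free for 85 mm from the foot along the plate's x; push the wedge in along x, flat on the bench
- vial (a point): middle of the level's yellow-green tube on top of the plate, midway between its two black lines (23 mm apart); axes as the plate's
- bubble_mid (a point): middle of the pale bubble, 16 mm long, in the level. Moves along the plate's x to the high side, 0.5 mm per mrad of tilt: +17.5 mm from the vial's middle while the corner is low, 0 when level, negative when lifted too far. Centred: within 2.5 mm of the vial's middle, i.e. between the lines
- wedge: light wooden wedge, 90 x 30 mm, 60 g. Origin: centre of underside; x to the thin end. Ramp falls from 18 mm high at x = -21 to 2 mm at the tip, x = 45. Heel block x = -45..-21, 32 mm high: grip it across its width (y, 30 mm) and push. Friction holds it under the foot. Starts flat in the closed case, origin some 30 mm from the case's centre along the case's x
- case: fixed grey shim case, 180 x 110 x 45 mm, walls and floor 5 mm, open on top under its lid. Origin: centre of underside; x away from the arm. A cradle inside holds the wedge along x, thin end to +x: rails 14 mm high beside the ramp, x = 25..70, and a bar 8 mm high behind the heel at x = -24; beside the heel 35 mm free on each side
- lid (a joint): travel in m of the case's flat steel lid (180 x 110 x 5 mm, top 50 mm above the bench): 0 shut, 0.15 fully open; slides along the case's -x, towards the arm, 1 N friction, stays where left. Press on top and pull to open, press and push to shut. Starts at 0 to 0.015
- lid_pad (a point): middle of the black rubber pad (50 x 70 mm) on the lid's top, where to press; moves with the lid
- bin: fixed green open bin, 170 x 130 x 45 mm outside, walls 4 mm. Origin: centre of its underside
- cap1: grey plastic transit cap, square, hollow, open below: 36 x 36 mm outside, 30 mm high, walls 3 mm, 30 g; stands loosely over a stud of the scale plate, sides along the plate's x and y; just lifts off. 2 to 4 caps in a run. Origin: centre of its underside; z up through its closed top
- cap2: grey plastic transit cap, square, hollow, open below: 36 x 36 mm outside, 30 mm high, walls 3 mm, 30 g; stands loosely over a stud of the scale plate, sides along the plate's x and y; just lifts off. 2 to 4 caps in a run. Origin: centre of its underside; z up through its closed top
- cap3: grey plastic transit cap, square, hollow, open below: 36 x 36 mm outside, 30 mm high, walls 3 mm, 30 g; stands loosely over a stud of the scale plate, sides along the plate's x and y; just lifts off. 2 to 4 caps in a run. Origin: centre of its underside; z up through its closed top
- cap4: grey plastic transit cap, square, hollow, open below: 36 x 36 mm outside, 30 mm high, walls 3 mm, 30 g; stands loosely over a stud of the scale plate, sides along the plate's x and y; just lifts off. 2 to 4 caps in a run. Origin: centre of its underside; z up through its closed top
- jar: bystander: glass jar with steel lid, 56 mm across, 70 high; not to be moved
- cup: bystander: black cup, 76 mm across, 100 high; not to be moved
- tape: bystander: roll of black tape, 68 mm across, 20 high; not to be moved
There are look-alikes about, which are no part of the job. There is more than one size of the bin; the one meant has the size given above.

How it is judged:
By the outcome, as a careful person would: the job done as asked, in the order asked, and still so for the second after the job is handed in, with the robot touching nothing.
Of cap1, cap2, cap3, cap4 only 2 to 4 are there at a start; the rules pass over those that are not, and their reading is None.
At some moment in a run one of wedge, cap1, cap2, cap3, cap4 may be knocked a few centimetres aside while the robot is not near it.
Once in a run the grip may slacken for a moment while it holds something.
It also fails if it takes over 210 s, if anything falls off the work surface, if the arm or the gripper's body presses on something with over 40 N, if the wrist force passes 120 N, or if a joint passes its speed limit or range.

### The arm

A 6-joint arm with a two-finger parallel gripper is mounted at the origin on the work surface. World frame = base frame: x ahead of the robot, y to its left, z up, the work surface at z = 0. Lengths are in m, angles in degrees, forces in N, time in s.
With the tool pointing down it reaches from about 0.4 to 0.825 m from the base axis. Payload 7 kg.
Tool frame: the origin (TCP) lies between the finger pads; the fingertips stand 14 mm ahead of it and the grasp point (between the pads) lies 5 mm behind it; z points along the fingers, y is the line along which they close (so a half turn about z gives the same grasp; the last joint's range is limited). The gripper opens to 88 mm and grips with 3 to 60 N. Pads are 19 mm wide; open, the fingers measure 130 mm over their backs; the gripper's body (78 mm by 193 mm) begins 47 mm behind the grasp point.
Start: joints at [89.846, 20.546, 0.682, 0, -70.136, -16.507], TCP at [0.194, 0.647, 0.219] pointing down, gripper open.
Joint ranges: [-176.03, 176.03], [-82.01, 121.73], [-58.28, 71.71], [-173.87, 95.51], [-174.79, -0.11], [-173.66, 173.66]. Speed limits (degrees/s): [136.94, 136.94, 172.46, 180, 180, 180].

### API

Orientations are given as [roll, pitch, yaw] about the fixed x, y, z axes, in that order (R = Rz(yaw) Ry(pitch) Rx(roll)).
In Python, from plant import status, cams, job gives the robot as it stands. The module is installed in compiled form; this text tells all that it offers.
- The arm moves only by the tool step_arm, never from a script. Its arguments are lists of equal length, an entry for each row: "xyz": the shift along the tool's x, y, z each as a share of 20 cm, from -1 to 1, a list of three; "yaw": the turn about the tool's z as a share of 360 degrees, from -1 to 1; "claw": the closure, from -1 (fully open) to 1 (shut). A call has 1 to 20 rows; each row is the pose to reach, as a shift and turn from the pose commanded when the call began, along the tool's axes at that moment, turning the shorter way round; what a row does not reach only later rows make up. A row lasts 1/12 s, in which the tool goes at most 41.7 mm and 7.16 degrees, less where a joint would pass 70% of its speed; a pose out of reach is approached as far as the arm can. A call with a number of a shift or a turn outside -1 to 1 is refused whole. A call with a gripper value outside its range is refused whole. The fingers move at their own pace and stop on an object; "grip_force" is the grip in N (left out, the last holds). Time passes only in rows, so rows that repeat a pose let the fingers close. It gives the time, the measured TCP pose, the force, the opening and the grip force at its end, in the units of the state.
- status.get_state(): the state, without advancing time (a new reading comes with each control period).
- cams.capture(name): name is "scene" or "top"; returns (picture, depth): 400x640x3 uint8, blue, green, red; 400x640 float32, m along the optical axis (not along the pixel's ray), 0 where there is no reading.
- cams.calibration(name): a dict with "mtx" (3x3 intrinsics, pixels), "camera_from_world" (4x4, takes a point from world to camera coordinates). Camera axes: x right, y down, z forward; pixel columns grow to the right and rows downward; lengths in m; the calibration is good to about 2 mm. A picture is of the moment at which its call begins. calibration takes no time and is no camera call.
- job.close_job(): hands the job in; it is judged then, once.
The state is a dict: "time_s": time; "joints": joint angles; "qd": joint speeds; "joint_torque": joint torques, N m; "tcp_pos": TCP position; "eef_rot": TCP orientation; "contact_force": force on the tool from outside, world axes, zero at the start; "moment": the same for the moment, N m; "gripper_width": finger opening in m; "gripper_force": force on a finger pad.
Only numpy, scipy, OpenCV 4.12 (cv2) and the standard library are available. Lean on these libraries where they do the work, as an engineer would, in place of code of your own. Each camera call takes 0.05 s, during which the arm holds its last target. There are 200 camera calls.

## Working session

There is one attempt and no reset: what is moved stays moved. The work goes in short steps, Python scripts to look and compute and a tool call to move; the robot and the scene stay as the last step left them, time stands still between calls to the robot, and variables do not carry over. Pictures are saved under pics/ and viewed, at most 14 in all, crops included, and the job is handed in when it is done.

Besides the shell and the picture viewer there is one more tool, called after "Emit:" as name([rows], argument=value, ...), one row to a line, values as JSON. step_arm: Moves the arm, as the interface text tells. Shift numbers are shares of 20 cm and turn numbers shares of 360 degrees, none past 1 either way. Its arguments: {"type":"object","properties":{"xyz":{"type":"array"},"yaw":{"type":"array"},"claw":{"type":"array"},"grip_force":{"type":"number"}},"required":["xyz","yaw","claw"]}

```bash
mkdir -p pics; cat > h.py <<'E'
import numpy as np, cv2
from plant import status, cams, job
def cal(n):
    c=cams.calibration(n); return np.array(c["mtx"]),np.array(c["camera_from_world"])
def ray(n,u,v,z):
    K,T=cal(n); R,t=T[:3,:3],T[:3,3]; o=-R.T@t; d=R.T@np.linalg.solve(K,[u,v,1.]); return o+d*(z-o[2])/d[2]
def proj(n,p):
    K,T=cal(n); q=K@(T[:3,:3]@np.array(p)+T[:3,3]); return q[:2]/q[2]
def cloud(n,d):
    K,T=cal(n); v,u=np.indices(d.shape); P=np.stack([(u-K[0,2])/K[0,0]*d,(v-K[1,2])/K[1,1]*d,d],-1)
    W=(P-T[:3,3])@T[:3,:3]; W[d==0]=np.nan; return W
E
python3 - <<'E'
from h import *
print(status.get_state())
for n in("scene","top"):
    im,d=cams.capture(n); cv2.imwrite(f"pics/{n}0.png",im); np.save(f"pics/{n}0.npy",d)
    K,T=cal(n); print(n,K.round(1).tolist(),(-T[:3,:3].T@T[:3,3]).round(3),T[:3,:3].round(2).tolist())
E
```

```text
{'time_s': 0.0, 'joints': array([ 8.98462893e+01,  2.05923892e+01,  6.32883323e-01, -2.20372223e-02,
       -7.01365172e+01, -1.65044781e+01]), 'qd': array([ 0.06360933, -0.09366251, -0.01078021, -0.01535208, -0.00699436,
        0.0327954 ]), 'joint_torque': array([ 1.81636486e-03, -5.82715094e+01,  2.93042368e+01,  6.99685916e+00,
        6.86911939e-03, -1.71038846e-04]), 'tcp_pos': array([0.19339456, 0.6461581 , 0.21769915]), 'eef_rot': array([ 1.79902047e+02, -7.41952362e-03, -1.66656877e+01]), 'contact_force': array([-0.1570891 , -0.29616331,  0.23994079]), 'moment': array([0.00753231, 0.02444606, 0.062245  ]), 'gripper_force': 0.0, 'gripper_width': 0.08748631163761832}
scene [[493.8, 0.0, 315.2], [0.0, 493.8, 205.6], [0.0, 0.0, 1.0]] [ 1.347 -0.1    0.993] [[0.09, 1.0, 0.0], [0.76, -0.07, -0.65], [-0.64, 0.06, -0.76]]
top [[373.0, 0.0, 324.5], [0.0, 373.0, 192.4], [0.0, 0.0, 1.0]] [ 0.428 -0.013  0.936] [[0.0, -1.0, -0.01], [-0.98, -0.0, -0.18], [0.18, 0.01, -0.98]]
```

View pics/scene0.png

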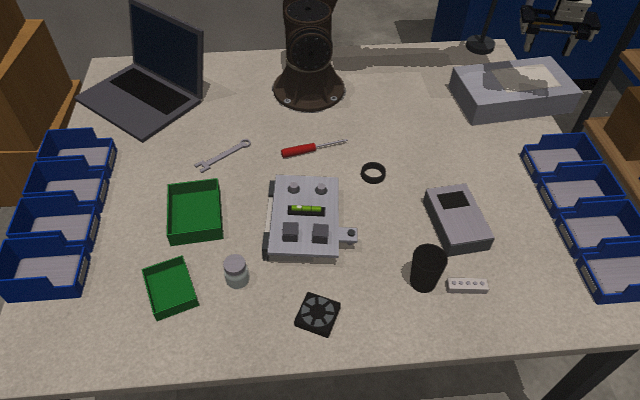

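View pics/top0.png

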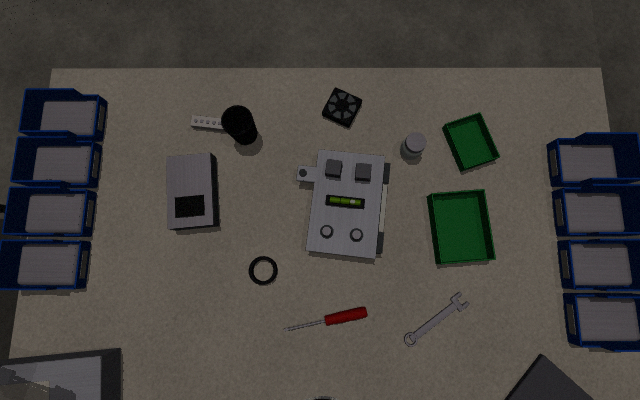

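The pictures show:
- **Scale:** the plate is at top px (345,205) with its ear at (303,174), so plate x points along world -y. There are two caps, at (333,167) and (363,172). The lower studs are bare.
- **Shim case:** the candidates are the grey box with the black pad at top px (192,190), the open grey box at scene px (515,90) and the grey strip at (207,122). The one with the pad matches.
- **Bin:** the candidates are green at top px (461,228), which is larger, and (470,142), which is smaller. I will check their sizes.

```bash
python3 - <<'E'
from h import *
def rect(P,name):
    r=cv2.minAreaRect((P[:,:2]*1000).astype(np.float32)); print(name,len(P),np.round(r[0],1),np.round(r[1],1),round(r[2],2),'z',np.nanpercentile(P[:,2],[2,50,98]).round(4))
im=cv2.imread("pics/top0.png"); d=np.load("pics/top0.npy"); W=cloud("top",d)
print('bench',np.nanmedian(W[300:310,180:220,2]))
def reg(x0,x1,y0,y1,zl,zh,name,m=None):
    Q=np.zeros(d.shape,bool);Q[y0:y1,x0:x1]=1
    Q&=(W[...,2]>zl)&(W[...,2]<zh)
    if m is not None:Q&=m
    Q=cv2.morphologyEx(Q.astype(np.uint8),cv2.MORPH_OPEN,np.ones((3,3)))
    n,l,s,_=cv2.connectedComponentsWithStats(Q); k=1+s[1:,4].argmax(); rect(W[l==k],name); return W[l==k]
reg(155,225,140,240,.04,.06,'case')
hsv=cv2.cvtColor(im,cv2.COLOR_BGR2HSV); g=(hsv[...,0]>45)&(hsv[...,0]<75)&(hsv[...,1]>120)
reg(415,505,180,275,.035,.06,'binL',g); reg(435,505,105,175,.035,.06,'binS',g)
P=reg(304,392,140,265,.038,.068,'plate')
A=np.c_[P[:,:2],np.ones(len(P))]; print(np.linalg.lstsq(A,P[:,2],rcond=None)[0])
reg(320,346,150,182,.07,.1,'capA');reg(350,375,155,185,.07,.1,'capB')
reg(315,335,222,242,.062,.09,'studA');reg(347,367,225,245,.062,.09,'studB')
reg(315,375,190,212,.065,.09,'level')
reg(290,318,160,190,.025,.06,'ear')
blk=(hsv[...,2]<40)
reg(170,210,190,222,.04,.06,'pad',blk)
reg(395,430,125,165,.05,.09,'jar');reg(215,265,98,150,.08,.11,'cup');reg(245,282,252,290,.012,.03,'tape')
t=cv2.resize(im[130:250,150:400],None,fx=3.2,fy=3.2,interpolation=cv2.INTER_CUBIC);t=cv2.convertScaleAbs(t,alpha=1.8); cv2.imwrite("pics/c1.png",t)
E
```

```text
bench 0.0002590333447540529
case 3321 [598.7 325.7] [180.9 111.8] 5.61 z [0.047  0.0511 0.0542]
binL 45 [ 451.9 -400.6] [32.9  4.8] 3.35 z [0.037  0.0437 0.0478]Traceback (most recent call last):
  File "<stdin>", line 14, in <module>
  File "<stdin>", line 11, in reg
ValueError: attempt to get argmax of an empty sequence
```

```bash
cat >> h.py <<'E'
def rect(P,name):
    r=cv2.minAreaRect((P[:,:2]*1000).astype(np.float32)); print(name,len(P),np.round(r[0],1),np.round(r[1],1),round(r[2],2),'z',np.nanpercentile(P[:,2],[2,50,98]).round(4))
def reg(W,x0,x1,y0,y1,zl,zh,name,m=None,k=3):
    Q=np.zeros(W.shape[:2],bool);Q[y0:y1,x0:x1]=1
    Q&=(W[...,2]>zl)&(W[...,2]<zh)
    if m is not None:Q&=m
    if k: Q=cv2.morphologyEx(Q.astype(np.uint8),cv2.MORPH_OPEN,np.ones((k,k)))
    n,l,s,_=cv2.connectedComponentsWithStats(Q.astype(np.uint8))
    if n<2: print(name,'none'); return None
    j=1+s[1:,4].argmax(); rect(W[l==j],name); return W[l==j]
E
python3 - <<'E'
from h import *
im=cv2.imread("pics/top0.png"); d=np.load("pics/top0.npy"); W=cloud("top",d)
hsv=cv2.cvtColor(im,cv2.COLOR_BGR2HSV); g=(hsv[...,0]>45)&(hsv[...,0]<75)&(hsv[...,1]>120)
reg(W,415,505,180,275,.03,.06,'binL',g,0); reg(W,435,505,105,175,.03,.06,'binS',g,0)
P=reg(W,304,392,140,265,.038,.068,'plate')
for i in range(3):
    A=np.c_[P[:,:2],np.ones(len(P))]; c=np.linalg.lstsq(A,P[:,2],rcond=None)[0]; P=P[abs(A@c-P[:,2])<.003]
print(c); rect(P,'plate2')
reg(W,320,346,150,182,.074,.1,'capA');reg(W,350,375,155,185,.076,.1,'capB')
reg(W,315,335,222,242,.062,.09,'studA');reg(W,347,367,225,245,.066,.09,'studB')
reg(W,315,375,190,212,.068,.09,'level')
reg(W,290,318,160,190,.025,.06,'ear')
reg(W,170,210,190,222,.04,.06,'pad',hsv[...,2]<40)
reg(W,395,430,125,165,.05,.09,'jar');reg(W,215,265,98,150,.08,.11,'cup');reg(W,245,282,252,290,.012,.03,'tape',None,0)
t=cv2.resize(im[130:250,150:400],None,fx=3.2,fy=3.2,interpolation=cv2.INTER_CUBIC);t=cv2.convertScaleAbs(t,alpha=1.8); cv2.imwrite("pics/c1.png",t)
E
```

```text
binL 700 [ 513.8 -333.1] [169.6 131.4] 5.0 z [0.0307 0.0433 0.0477]
binS 218 [ 730.9 -374.6] [125.2  97.5] 18.79 z [0.0302 0.0331 0.0367]
plate 6814 [570.  -47.7] [208.6 250.4] 83.34 z [0.0445 0.0543 0.0634]
[-0.00317632 -0.02855871  0.05456172]
plate2 5387 [570.  -45.4] [199.1 250. ] 83.29 z [0.0506 0.0543 0.0576]
capA 233 [648.7 -24.2] [35.7 36.2] 80.71 z [0.0785 0.083  0.086 ]
capB 233 [638.9 -94. ] [35.8 37. ] 83.89 z [0.0795 0.0852 0.088 ]
studA 63 [498.1  -7.5] [18.7 18.7] 0.9 z [0.0663 0.0689 0.0718]
studB 68 [491.2 -76.8] [18.7 18.6] 0.18 z [0.0688 0.0713 0.0739]
level 177 [568.9 -51.4] [71.1 13.5] 83.12 z [0.0691 0.074  0.0788]
ear 373 [631.4  39. ] [54.4 58.8] 84.17 z [0.0456 0.0514 0.0572]
pad 593 [558.9 321.9] [50.7 71.7] 4.65 z [0.0487 0.0518 0.0549]
jar 348 [ 714.2 -223.1] [48.1 47.9] 64.35 z [0.0588 0.0702 0.0736]
cup 196 [773.7 219.1] [34.1 72.6] 39.96 z [0.081  0.0957 0.1023]
tape 282 [408.  145.8] [66.2 65.7] 1.07 z [0.0133 0.0198 0.0233]
```

View pics/c1.png

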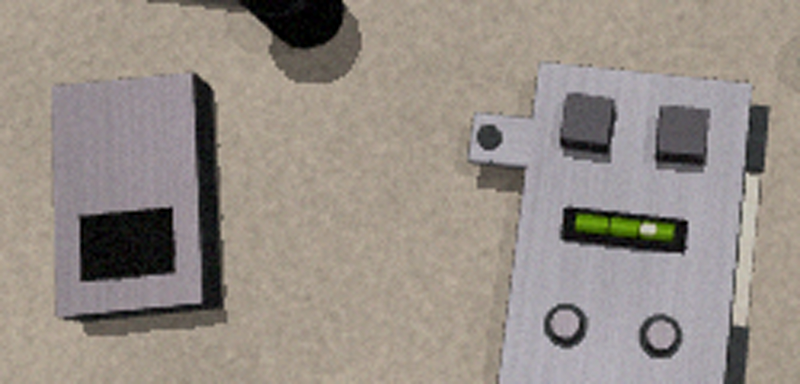

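Crop check: this is the case with the black pad. The ear bolt is at crop (488,137), the bubble at (649,229) is on the high side, and the bin is the large one (170 x 131 mm measured). Next I press on the pad and draw the lid.

```bash
cat >> h.py <<'E'
import json,os
def plan(wps,claw=None):
    """wps: list of (x,y,z,yaw) mm,deg; prints shares from the last commanded pose"""
    c=json.load(open('cmd.json')); a=np.radians(c[3]); ex=np.array([np.cos(a),np.sin(a),0]); ey=np.array([np.sin(a),-np.cos(a),0]); ez=np.array([0,0,-1.])
    p0=np.array(c[:3]); prev=np.array(c); 
    for w in wps:
        s=np.array([(np.array(w[:3])-p0)@e for e in(ex,ey,ez)])/200; t=-(((w[3]-c[3])+180)%360-180)/360
        s=s.round(3); t=round(t,4); n=max(np.linalg.norm(np.array(w[:3])-prev[:3])/41.7,abs(((w[3]-prev[3])+180)%360-180)/7.16)
        print(w,'->',s.tolist(),t,'rows',int(np.ceil(n))); q=p0+200*(s[0]*ex+s[1]*ey+s[2]*ez); prev=np.array([*q,c[3]-360*t])
    json.dump(prev.tolist(),open('cmd.json','w'))
E
echo '[194,647,219,-16.6]' > cmd.json
python3 - <<'E'
from h import *
print(ray("top",302.5,172.8,.053))
c,s=np.cos(np.radians(5.3)),np.sin(np.radians(5.3))
plan([(559,322,120,5.3),(559,322,75,5.3)])
E
```

```text
[0.64059025 0.0502059  0.053     ]
(559, 322, 120, 5.3) -> [2.213, 1.036, 0.495] -0.0608 rows 12
(559, 322, 75, 5.3) -> [2.213, 1.036, 0.72] -0.0608 rows 2
```

```bash
echo '[194,647,219,-16.6]' > cmd.json
python3 - <<'E'
from h import *
plan([(370,560,200,-5)]); plan([(490,420,150,5.3)]); plan([(559,322,120,5.3),(559,322,72,5.3)])
E
```

```text
(370, 560, 200, -5) -> [0.968, 0.165, 0.095] -0.0322 rows 5
(490, 420, 150, 5.3) -> [0.658, 0.645, 0.25] -0.0286 rows 5
(559, 322, 120, 5.3) -> [0.299, 0.52, 0.15] -0.0 rows 3
(559, 322, 72, 5.3) -> [0.299, 0.52, 0.39] -0.0 rows 2
```

Emit:
step_arm([
  [0.968,0.165,0.095],
  [0.968,0.165,0.095],
  [0.968,0.165,0.095],
  [0.968,0.165,0.095],
  [0.968,0.165,0.095],
  [0.968,0.165,0.095],
  [0.968,0.165,0.095],
  [0.968,0.165,0.095],
], yaw=[-0.0322,-0.0322,-0.0322,-0.0322,-0.0322,-0.0322,-0.0322,-0.0322], claw=[1,1,1,1,1,1,1,1], grip_force=10)

```text
time_s: 0.77
tcp_pos: [0.3697, 0.5593, 0.1993]
eef_rot: [180.0, 0.0, -5.1]
contact_force: [-0.2, 0.7, 0.4]
gripper_width: 0.0403
gripper_force: 0.0
```

Emit:
step_arm([
  [0.658,0.645,0.25],
  [0.658,0.645,0.25],
  [0.658,0.645,0.25],
  [0.658,0.645,0.25],
  [0.658,0.645,0.25],
  [0.658,0.645,0.25],
  [0.658,0.645,0.25],
  [0.658,0.645,0.25],
], yaw=[-0.0286,-0.0286,-0.0286,-0.0286,-0.0286,-0.0286,-0.0286,-0.0286], claw=[1,1,1,1,1,1,1,1])

```text
time_s: 1.43
tcp_pos: [0.4887, 0.4205, 0.15]
eef_rot: [-180.0, -0.0, 5.3]
contact_force: [-0.6, 0.2, 0.4]
gripper_width: 0.0002
gripper_force: 0.0
```

Emit:
step_arm([
  [0.299,0.52,0.15],
  [0.299,0.52,0.15],
  [0.299,0.52,0.15],
  [0.299,0.52,0.15],
  [0.299,0.52,0.3],
  [0.299,0.52,0.39],
  [0.299,0.52,0.39],
  [0.299,0.52,0.39],
  [0.299,0.52,0.39],
], yaw=[0,0,0,0,0,0,0,0,0], claw=[1,1,1,1,1,1,1,1,1])

```text
time_s: 2.18
tcp_pos: [0.5585, 0.323, 0.0731]
eef_rot: [-180.0, -0.1, 5.3]
contact_force: [0.2, 1.1, 0.6]
gripper_width: 0.0005
gripper_force: 0.0
```

Emit:
step_arm([
  [0,0,0.03],
  [0,0,0.04],
  [0,0,0.045],
  [0,0,0.045],
  [0,0,0.045],
], yaw=[0,0,0,0,0], claw=[1,1,1,1,1])

```text
time_s: 2.6
tcp_pos: [0.5584, 0.3213, 0.0629]
eef_rot: [-180.0, -0.0, 5.2]
contact_force: [-0.5, -1.0, 0.2]
gripper_width: 0.0009
gripper_force: 0.0
```

Emit:
step_arm([
  [0,0,0.005],
  [0,0,0.008],
  [0,0,0.008],
  [0,0,0.008],
], yaw=[0,0,0,0], claw=[1,1,1,1])

```text
time_s: 2.93
tcp_pos: [0.5583, 0.3212, 0.061]
eef_rot: [180.0, 0.0, 5.2]
contact_force: [-0.2, 0.1, -1.0]
gripper_width: 0.0004
gripper_force: 0.0
```

Emit:
step_arm([
  [0,0,0.004],
  [0,0,0.007],
  [0,0,0.007],
  [0,0,0.007],
], yaw=[0,0,0,0], claw=[1,1,1,1])

```text
time_s: 3.27
tcp_pos: [0.5582, 0.3212, 0.0596]
eef_rot: [180.0, 0.0, 5.2]
contact_force: [-0.2, 1.2, 0.5]
gripper_width: 0.0007
gripper_force: 0.0
```

Emit:
step_arm([
  [0,0,0.004],
  [0,0,0.008],
  [0,0,0.008],
  [0,0,0.008],
], yaw=[0,0,0,0], claw=[1,1,1,1])

```text
time_s: 3.6
tcp_pos: [0.5582, 0.3212, 0.058]
eef_rot: [180.0, 0.0, 5.2]
contact_force: [0.3, 0.1, -0.3]
gripper_width: 0.0004
gripper_force: 0.0
```

```bash
python3 - <<'E'
from h import *
im,d=cams.capture("scene"); s=proj("scene",[.559,.322,.05]).astype(int); print(s, status.get_state()['contact_force'])
t=im[s[1]-90:s[1]+60,s[0]-100:s[0]+100]; cv2.imwrite("pics/c2.png",cv2.convertScaleAbs(cv2.resize(t,None,fx=4,fy=4),alpha=1.6))
E
```

```text
[452 199] [-0.53972314 -0.1598268   0.33627417]
```

View pics/c2.png

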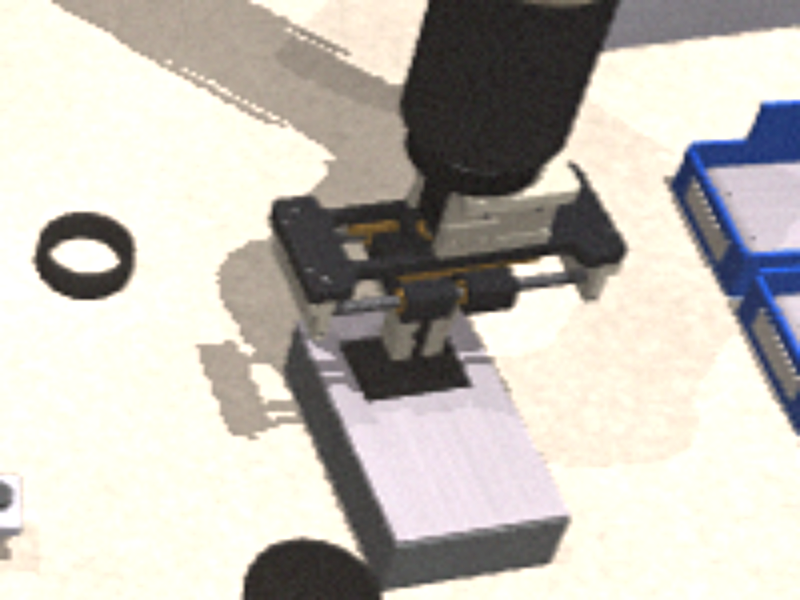

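The closed fingers stand over the pad at crop (415,350), just above it or touching. I'll keep lowering gently.

Emit:
step_arm([
  [0,0,0.003],
  [0,0,0.006],
  [0,0,0.006],
  [0,0,0.006],
], yaw=[0,0,0,0], claw=[1,1,1,1])

```text
time_s: 3.98
tcp_pos: [0.5582, 0.3212, 0.0568]
eef_rot: [180.0, 0.0, 5.2]
contact_force: [0.4, 0.5, 0.2]
gripper_width: 0.0006
gripper_force: 0.0
```

Emit:
step_arm([
  [0,0,0.003],
  [0,0,0.006],
  [0,0,0.006],
  [0,0,0.006],
], yaw=[0,0,0,0], claw=[1,1,1,1])

```text
time_s: 4.32
tcp_pos: [0.5583, 0.3212, 0.0556]
eef_rot: [180.0, 0.0, 5.2]
contact_force: [-0.0, 0.8, 1.0]
gripper_width: 0.0006
gripper_force: 0.0
```

Emit:
step_arm([
  [0,0,0.003],
  [0,0,0.006],
  [0,0,0.006],
  [0,0,0.006],
], yaw=[0,0,0,0], claw=[1,1,1,1])

```text
time_s: 4.65
tcp_pos: [0.5582, 0.3212, 0.0544]
eef_rot: [180.0, 0.0, 5.2]
contact_force: [0.8, 0.6, -0.4]
gripper_width: 0.0005
gripper_force: 0.0
```

```bash
python3 - <<'E'
from h import *
im,d=cams.capture("scene"); W=cloud("scene",d); s=proj("scene",[.568,.322,.05]).astype(int); print(s)
for u in (s[0]-3,s[0],s[0]+4,s[0]+9):
    for v in range(s[1]-20,s[1]+8,2): print(u,v,(W[v,u]*1000).round(0),im[v,u].max(), end='; ')
    print()
E
```

```text
[453 202]
450 182 [586. 288. 147.] 68; 450 184 [591. 287. 145.] 63; 450 186 [595. 287. 143.] 39; 450 188 [567. 303. 104.] 57; 450 190 [564. 306.  93.] 66; 450 192 [567. 306.  89.] 73; 450 194 [565. 309.  79.] 72; 450 196 [571. 307.  78.] 69; 450 198 [572. 308.  72.] 79; 450 200 [560. 316.  50.] 27; 450 202 [567. 315.  50.] 32; 450 204 [573. 313.  50.] 31; 450 206 [583. 309.  54.] 36; 450 208 [591. 307.  55.] 74; 
453 182 [592. 293. 153.] 35; 453 184 [596. 292. 150.] 25; 453 186 [600. 291. 148.] 30; 453 188 [601. 293. 142.] 25; 453 190 [601. 294. 134.] 26; 453 192 [572. 311.  94.] 76; 453 194 [572. 313.  86.] 80; 453 196 [571. 315.  78.] 77; 453 198 [571. 316.  70.] 76; 453 200 [560. 324.  49.] 29; 453 202 [567. 322.  50.] 26; 453 204 [574. 320.  50.] 30; 453 206 [583. 317.  53.] 28; 453 208 [586. 317.  49.] 144; 
457 182 [592. 302. 152.] 37; 457 184 [601. 299. 155.] 37; 457 186 [600. 301. 146.] 29; 457 188 [599. 303. 139.] 32; 457 190 [568. 322.  96.] 24; 457 192 [571. 322.  92.] 24; 457 194 [569. 324.  82.] 23; 457 196 [569. 326.  75.] 44; 457 198 [568. 328.  66.] 58; 457 200 [564. 333.  53.] 28; 457 202 [570. 331.  52.] 24; 457 204 [576. 330.  51.] 28; 457 206 [585. 326.  55.] 29; 457 208 [589. 326.  52.] 137; 
462 182 [592. 314. 151.] 36; 462 184 [598. 313. 150.] 37; 462 186 [599. 314. 144.] 28; 462 188 [599. 316. 137.] 29; 462 190 [570. 334.  97.] 80; 462 192 [570. 335.  89.] 81; 462 194 [570. 337.  82.] 73; 462 196 [572. 338.  77.] 55; 462 198 [557. 348.  51.] 27; 462 200 [566. 345.  53.] 25; 462 202 [571. 344.  52.] 28; 462 204 [578. 342.  52.] 27; 462 206 [583. 340.  51.] 35; 462 208 [591. 338.  53.] 133;
```

Emit:
step_arm([
  [0,0,0.003],
  [0,0,0.006],
  [0,0,0.009],
  [0,0,0.01],
  [0,0,0.01],
], yaw=[0,0,0,0,0], claw=[1,1,1,1,1])

```text
time_s: 5.12
tcp_pos: [0.5582, 0.3212, 0.0524]
eef_rot: [180.0, 0.0, 5.2]
contact_force: [-0.1, -0.2, 0.3]
gripper_width: 0.0008
gripper_force: 0.0
```

Emit:
step_arm([
  [0,0,0.003],
  [0,0,0.006],
  [0,0,0.009],
  [0,0,0.01],
  [0,0,0.01],
], yaw=[0,0,0,0,0], claw=[1,1,1,1,1])

```text
time_s: 5.53
tcp_pos: [0.5582, 0.3212, 0.0504]
eef_rot: [180.0, 0.0, 5.2]
contact_force: [0.6, -0.3, -0.5]
gripper_width: 0.0007
gripper_force: 0.0
```

Emit:
step_arm([
  [0,0,0.003],
  [0,0,0.006],
  [0,0,0.009],
  [0,0,0.01],
  [0,0,0.01],
], yaw=[0,0,0,0,0], claw=[1,1,1,1,1])

```text
time_s: 5.95
tcp_pos: [0.5582, 0.3212, 0.0484]
eef_rot: [180.0, 0.0, 5.2]
contact_force: [-0.0, 0.1, 0.1]
gripper_width: 0.0004
gripper_force: 0.0
```

Emit:
step_arm([
  [0,0,0.003],
  [0,0,0.006],
  [0,0,0.009],
  [0,0,0.01],
  [0,0,0.01],
], yaw=[0,0,0,0,0], claw=[1,1,1,1,1])

```text
time_s: 6.37
tcp_pos: [0.5582, 0.3212, 0.0464]
eef_rot: [180.0, 0.0, 5.2]
contact_force: [-0.2, -0.5, -0.4]
gripper_width: 0.0004
gripper_force: 0.0
```

```bash
python3 - <<'E'
from h import *
s=status.get_state(); print(s['joints'],s['contact_force'],s['moment'],s['joint_torque'])
im,d=cams.capture("scene"); W=cloud("scene",d)
for u in (450,453,457,462): print(u,[(v,*(W[v,u]*1000).round(0)[[0,2]],im[v,u].max()) for v in range(194,206)])
E
```

```text
[ 4.72433174e+01  2.62935792e+01 -1.49843112e+01 -1.47547166e-03
 -4.87286126e+01  4.79836525e+01] [-0.16890467 -0.47022973 -0.35912208] [-0.01336856 -0.00295318 -0.01752941] [ 2.31295235e-03 -5.99844146e+01  2.35035360e+01  5.54883152e+00
  9.59900930e-02  1.40505387e-05]
450 [(194, np.float64(571.0), np.float64(86.0), np.uint8(74)), (195, np.float64(573.0), np.float64(84.0), np.uint8(79)), (196, np.float64(nan), np.float64(nan), np.uint8(69)), (197, np.float64(572.0), np.float64(75.0), np.uint8(71)), (198, np.float64(574.0), np.float64(75.0), np.uint8(81)), (199, np.float64(569.0), np.float64(65.0), np.uint8(81)), (200, np.float64(571.0), np.float64(62.0), np.uint8(81)), (201, np.float64(573.0), np.float64(62.0), np.uint8(80)), (202, np.float64(571.0), np.float64(55.0), np.uint8(30)), (203, np.float64(569.0), np.float64(49.0), np.uint8(22)), (204, np.float64(573.0), np.float64(50.0), np.uint8(27)), (205, np.float64(578.0), np.float64(52.0), np.uint8(31))]
453 [(194, np.float64(569.0), np.float64(83.0), np.uint8(82)), (195, np.float64(574.0), np.float64(85.0), np.uint8(68)), (196, n
[... 1271 characters left out ...]
462 [(194, np.float64(568.0), np.float64(80.0), np.uint8(76)), (195, np.float64(569.0), np.float64(76.0), np.uint8(70)), (196, np.float64(566.0), np.float64(69.0), np.uint8(54)), (197, np.float64(554.0), np.float64(51.0), np.uint8(32)), (198, np.float64(559.0), np.float64(53.0), np.uint8(27)), (199, np.float64(562.0), np.float64(53.0), np.uint8(26)), (200, np.float64(565.0), np.float64(52.0), np.uint8(28)), (201, np.float64(567.0), np.float64(52.0), np.uint8(29)), (202, np.float64(573.0), np.float64(54.0), np.uint8(28)), (203, np.float64(572.0), np.float64(49.0), np.uint8(30)), (204, np.float64(578.0), np.float64(53.0), np.uint8(26)), (205, np.float64(581.0), np.float64(52.0), np.uint8(28))]
```

Emit:
step_arm([
  [0,0,0.006],
  [0,0,0.012],
  [0,0,0.018],
  [0,0,0.018],
  [0,0,0.018],
], yaw=[0,0,0,0,0], claw=[1,1,1,1,1])

```text
time_s: 6.83
tcp_pos: [0.5585, 0.3213, 0.043]
eef_rot: [-180.0, -0.0, 5.2]
contact_force: [0.0, -0.9, 1.3]
gripper_width: 0.0006
gripper_force: 0.6
```

Emit:
step_arm([
  [0,0,0.003],
  [0,0,0.006],
  [0,0,0.009],
  [0,0,0.01],
  [0,0,0.01],
], yaw=[0,0,0,0,0], claw=[1,1,1,1,1])

```text
time_s: 7.25
tcp_pos: [0.5593, 0.3214, 0.0428]
eef_rot: [-180.0, -0.1, 5.3]
contact_force: [-1.1, -2.7, 13.2]
gripper_width: 0.0005
gripper_force: 6.3
```

Emit:
step_arm([
  [0,0,0.003],
  [0,0,0.006],
  [0,0,0.009],
  [0,0,0.01],
  [0,0,0.01],
], yaw=[0,0,0,0,0], claw=[1,1,1,1,1])

```text
time_s: 7.67
tcp_pos: [0.5593, 0.3215, 0.0427]
eef_rot: [-180.0, -0.2, 5.3]
contact_force: [-6.7, -4.8, 26.1]
gripper_width: 0.0005
gripper_force: 13.0
```

Contact: the tips touch the lid (z 50) at a reported 43, so the tips stand 7 mm above the reported TCP. I'll note that offset, ease the press and pull.

Emit:
step_arm([
  [0,0,-0.007],
  [-0.02,0,-0.007],
  [-0.06,0,-0.007],
  [-0.1,0,-0.007],
  [-0.15,0,-0.007],
  [-0.2,0,-0.007],
  [-0.25,0,-0.007],
  [-0.3,0,-0.007],
  [-0.3,0,-0.007],
], yaw=[0,0,0,0,0,0,0,0,0], claw=[1,1,1,1,1,1,1,1,1])

```text
time_s: 8.42
tcp_pos: [0.4987, 0.3153, 0.0427]
eef_rot: [-180.0, -0.1, 5.3]
contact_force: [-0.5, -6.3, 16.9]
gripper_width: 0.0005
gripper_force: 8.4
```

```bash
python3 - <<'E'
from h import *
im,d=cams.capture("top"); W=cloud("top",d); hsv=cv2.cvtColor(im,cv2.COLOR_BGR2HSV)
reg(W,150,225,130,260,.044,.06,'lid'); print(status.get_state()['contact_force'])
cv2.imwrite("pics/top1.png",im)
E
```

```text
lid 1389 [585.9 323.9] [ 85.5 110.1] 5.89 z [0.0476 0.0508 0.054 ]
[-0.05575488 -6.9709289  16.62039098]
```

Moving with it (about 60 mm). I'll pull the rest.

Emit:
step_arm([
  [-0.02,0,0],
  [-0.06,0,0],
  [-0.11,0,0],
  [-0.16,0,0],
  [-0.21,0,0],
  [-0.26,0,0],
  [-0.31,0,0],
  [-0.36,0,0],
  [-0.41,0,0],
  [-0.435,0,0],
  [-0.435,0,0],
  [-0.435,0,-0.1],
  [-0.435,0,-0.3],
  [-0.435,0,-0.5],
  [-0.6,0,-0.5],
  [-0.6,0,-0.5],
], yaw=[0,0,0,0,0,0,0,0,0,0,0,0,0,0,0,0], claw=[1,1,1,1,1,1,1,1,1,1,1,1,1,1,1,1])

```text
time_s: 9.8
tcp_pos: [0.3771, 0.305, 0.1426]
eef_rot: [-179.7, -0.1, 5.2]
contact_force: [-0.6, -2.3, -2.6]
gripper_width: 0.0004
gripper_force: 0.0
```

```bash
python3 - <<'E'
from h import *
print(status.get_state()['contact_force'])
for n in("top",):
    im,d=cams.capture(n); W=cloud(n,d)
    cv2.imwrite("pics/top2.png",cv2.convertScaleAbs(cv2.resize(im[120:300,120:320],None,fx=3.2,fy=3.2,interpolation=cv2.INTER_CUBIC),alpha=1.8))
    np.save("pics/top2.npy",d); cv2.imwrite("pics/top2r.png",im)
im,d=cams.capture("scene"); np.save("pics/sc2.npy",d); cv2.imwrite("pics/sc2r.png",im)
E
```

```text
[-0.64190109 -2.25086806 -2.61198019]
```

View pics/top2.png

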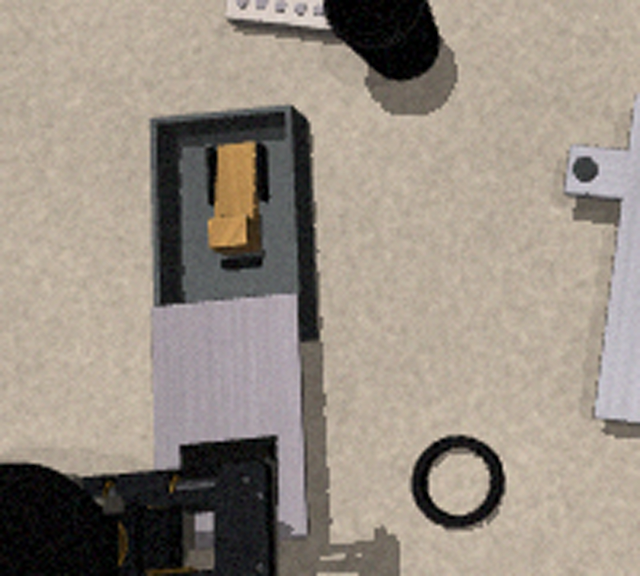

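The lid is open. The wedge lies in its cradle with its heel at crop (231,234) and its tip at (238,145).

```bash
python3 - <<'E'
from h import *
im=cv2.imread("pics/top2r.png"); d=np.load("pics/top2.npy"); W=cloud("top",d); hsv=cv2.cvtColor(im,cv2.COLOR_BGR2HSV)
m=(hsv[...,0]>8)&(hsv[...,0]<25)&(hsv[...,1]>100); 
reg(W,160,220,150,215,.003,.06,'wedge',m,0); reg(W,160,220,150,215,.033,.06,'heeltop',m,0)
reg(W,160,220,150,215,.003,.031,'ramp',m,0)
# heel top by colour: contour ray check
ys,xs=np.nonzero(m[150:215,160:220]); print('mask rows',ys.min()+150,ys.max()+150,xs.min()+160,xs.max()+160)
g=(W[...,2]>.038)&(W[...,2]<.05); reg(W,160,225,140,214,.04,.056,'rim+lid',~m,0)
l=reg(W,160,222,212,262,.047,.056,'lidpart')
im=cv2.imread("pics/sc2r.png"); W=cloud("scene",np.load("pics/sc2.npy")); hsv=cv2.cvtColor(im,cv2.COLOR_BGR2HSV)
m=(hsv[...,0]>8)&(hsv[...,0]<25)&(hsv[...,1]>100); reg(W,420,500,170,260,.033,.06,'heeltop sc',m,0);reg(W,420,500,170,260,.003,.06,'wedge sc',m,0)
E
```

```text
wedge 474 [629.3 327.5] [91.4 38.1] 8.87 z [0.0071 0.0182 0.0396]
heeltop 126 [595.9 326. ] [24.6 30.1] 6.3 z [0.0341 0.037  0.0402]
ramp 347 [629.4 327.1] [91.3 37.2] 10.62 z [0.0068 0.0148 0.0283]
mask rows 164 198 185 202
rim+lid 462 [612.9 327.8] [154.  112.3] 5.73 z [0.0405 0.045  0.052 ]
lidpart 2223 [482.4 313.9] [119.1 110.6] 6.01 z [0.0477 0.0508 0.0541]
heeltop sc 92 [598.5 326.6] [25.5 29.8] 11.3 z [0.0333 0.0369 0.0402]
wedge sc 421 [625.7 331.1] [89.8 36.8] 1.61 z [0.0089 0.0195 0.0392]
```

```bash
echo '[379.8,305.4,140.6,5.3]' > cmd.json
python3 - <<'E'
from h import *
plan([(500,317,140,5.7)]);plan([(597,326,115,5.7),(597,326,60,5.7)])
print(status.get_state()['tcp_pos'])
E
```

```text
(500, 317, 140, 5.7) -> [0.604, -0.002, 0.003] -0.0011 rows 3
(597, 326, 115, 5.7) -> [0.487, 0.003, 0.125] -0.0 rows 3
(597, 326, 60, 5.7) -> [0.487, 0.003, 0.4] -0.0 rows 2
[0.37845494 0.30504512 0.14106084]
```

Emit:
step_arm([
  [0.2,0,0],
  [0.4,0,0],
  [0.604,-0.002,0.003],
  [0.604,-0.002,0.003],
  [0.604,-0.002,0.003],
], yaw=[-0.0011,-0.0011,-0.0011,-0.0011,-0.0011], claw=[-0.045,-0.045,-0.045,-0.045,-0.045])

```text
time_s: 10.32
tcp_pos: [0.501, 0.3155, 0.1374]
eef_rot: [179.9, 0.1, 5.5]
contact_force: [-0.9, -0.8, 0.1]
gripper_width: 0.0281
gripper_force: 0.0
```

Emit:
step_arm([
  [0.2,0,0.05],
  [0.4,0,0.1],
  [0.487,0.003,0.125],
  [0.487,0.003,0.125],
  [0.487,0.003,0.25],
  [0.487,0.003,0.35],
  [0.487,0.003,0.4],
  [0.487,0.003,0.4],
  [0.487,0.003,0.4],
  [0.487,0.003,0.4],
], yaw=[0,0,0,0,0,0,0,0,0,0], claw=[-0.045,-0.045,-0.045,-0.045,-0.045,-0.045,-0.045,-0.045,-0.045,-0.045])

```text
time_s: 11.15
tcp_pos: [0.5966, 0.3258, 0.0611]
eef_rot: [-180.0, -0.1, 5.7]
contact_force: [0.2, -0.1, -0.1]
gripper_width: 0.046
gripper_force: 0.0
```

```bash
python3 - <<'E'
from h import *
im,d=cams.capture("scene"); W=cloud("scene",d); s=proj("scene",[.597,.326,.05]).astype(int); print(s)
t=im[s[1]-50:s[1]+50,s[0]-66:s[0]+66]; cv2.imwrite("pics/c3.png",cv2.convertScaleAbs(cv2.resize(t,None,fx=6,fy=6,interpolation=cv2.INTER_CUBIC),alpha=1.5))
E
```

```text
[457 210]
```

View pics/c3.png

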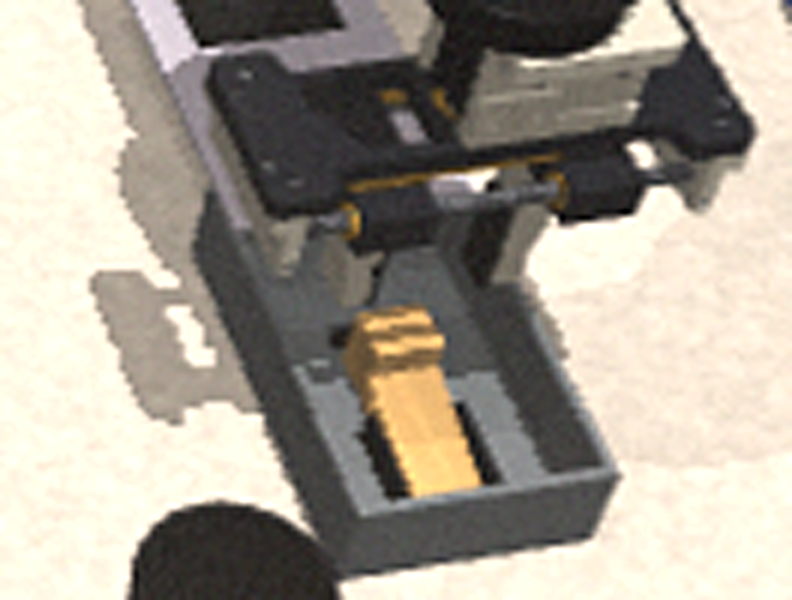

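```bash
python3 - <<'E'
from h import *
o=np.array([457-66,210-50])
a=np.radians(5.7); ey=np.array([-np.sin(a),np.cos(a)]);ex=np.array([np.cos(a),np.sin(a)])
f=lambda p:((proj("scene",np.array(p)/1000)-o)*6+3).round(0)
for z in(60,68,75):
  for s in(-1,1):
    q=np.array([597,326])+s*23*ey+9.5*ex; q2=q+s*ey*21; print(z,s,'front inner tip',f([*q,z]),'outer',f([*q2,z]))
c=np.array([597,326])
print('heel top',[f([*(c+i*12*ex+j*15*ey),37]) for i in(-1,1) for j in(-1,1)])
E
```

```text
60 -1 front inner tip [364. 318.] outer [316. 326.]
60 1 front inner tip [471. 302.] outer [519. 295.]
68 -1 front inner tip [369. 306.] outer [320. 313.]
68 1 front inner tip [475. 290.] outer [524. 282.]
75 -1 front inner tip [372. 295.] outer [323. 302.]
75 1 front inner tip [480. 279.] outer [528. 271.]
heel top [array([352., 312.]), array([420., 301.]), array([373., 355.]), array([442., 345.])]
```

Finger tips at crop (350,303) and (490,283) agree with the projected positions for tips at about z 69. So the 7–8 mm offset is confirmed and xy is good. I'll descend and grip.

Emit:
step_arm([
  [0,0,0.1],
  [0,0,0.2],
  [0,0,0.25],
  [0,0,0.28],
  [0,0,0.29],
  [0,0,0.29],
  [0,0,0.29],
  [0,0,0.29],
  [0,0,0.29],
  [0,0,0.29],
  [0,0,0.29],
  [0,0,0.29],
], yaw=[0,0,0,0,0,0,0,0,0,0,0,0], claw=[-0.045,-0.045,-0.045,-0.045,-0.045,-0.045,-0.045,1,1,1,1,1], grip_force=25)

```text
time_s: 12.2
tcp_pos: [0.5966, 0.3255, 0.0023]
eef_rot: [-180.0, -0.0, 5.6]
contact_force: [-0.2, 0.7, 4.7]
gripper_width: 0.0299
gripper_force: 24.7
```

Emit:
step_arm([
  [0,0,-0.02],
  [0,0,-0.08],
  [0,0,-0.2],
  [0,0,-0.35],
  [0,0,-0.5],
  [0,0,-0.55],
  [0,0,-0.55],
  [0,0,-0.55],
], yaw=[0,0,0,0,0,0,0,0], claw=[1,1,1,1,1,1,1,1])

```text
time_s: 12.87
tcp_pos: [0.5963, 0.3254, 0.1129]
eef_rot: [-179.9, -0.1, 5.6]
contact_force: [-0.4, -0.5, -0.9]
gripper_width: 0.0301
gripper_force: 24.7
```

```bash
echo '[597,326,112,5.7]' > cmd.json
python3 - <<'E'
from h import *
for n,b in(("top",(205,275,90,155)),("scene",(395,460,235,300))):
    im=cv2.imread(f"pics/{n}0.png"); W=cloud(n,np.load(f"pics/{n}0.npy"))
    P=reg(W,*b,.08,.115,n+' cup z>80',None,0); P=reg(W,*b,.012,.115,n+' cup',None,0)
# circle fit: silhouettes of black
im=cv2.imread("pics/top0.png"); 
m=np.zeros(im.shape[:2],np.uint8); m[95:155,212:268]=(im[95:155,212:268].max(2)<35)*255
c=max(cv2.findContours(m,0,1)[0],key=cv2.contourArea); print(cv2.boundingRect(c))
# near-top rim: top end farthest from camera centre; fit ellipse of rim
for X in [(.774,.219),(.780,.225),(.785,.225)]:
    pts=np.array([proj("top",[X[0]+.038*np.cos(t),X[1]+.038*np.sin(t),z]) for z in(0,.1) for t in np.linspace(0,6.28,60)]); print(X,pts.min(0).round(1),pts.max(0).round(1))
im=cv2.imread("pics/scene0.png"); m=np.zeros(im.shape[:2],np.uint8); m[235:300,400:455]=(im[235:300,400:455].max(2)<35)*255
c=max(cv2.findContours(m,0,1)[0],key=cv2.contourArea); print('sc',cv2.boundingRect(c))
for X in [(.774,.219),(.780,.225),(.785,.225)]:
    pts=np.array([proj("scene",[X[0]+.038*np.cos(t),X[1]+.038*np.sin(t),z]) for z in(0,.1) for t in np.linspace(0,6.28,60)]); print(X,pts.min(0).round(1),(pts.max(0)-pts.min(0)).round(1))
E
```

```text
top cup z>80 350 [758.  205.4] [74.6 72.7] 44.11 z [0.0808 0.0965 0.1028]
top cup 1107 [759.3 238.9] [142.2  76.3] 88.03 z [0.015  0.0593 0.102 ]
scene cup z>80 483 [761.4 206.5] [73.9 76.3] 74.73 z [0.0804 0.0943 0.1024]
scene cup 1340 [761.4 206.5] [73.9 76.3] 74.73 z [0.0163 0.0687 0.1017]
(221, 105, 37, 41)
(0.774, 0.219) [215.2  98.6] [255.1 142.1]
(0.78, 0.225) [212.8  96.2] [253.  139.9]
(0.785, 0.225) [212.9  94.3] [253.  138.1]
sc (410, 244, 37, 49)
(0.774, 0.219) [412.3 247.7] [42.6 53.1]
(0.78, 0.225) [415.4 249.7] [43.  53.2]
(0.785, 0.225) [415.9 251.6] [43.2 53.3]
```

The cup centre is really (760,206), which the gripper body would foul on a straight approach. So I'll lower the wedge 35 mm to the side, then slide it into line.

```bash
cat >> h.py <<'E'
FOOT=np.array([641,51.]);PY=-96.6
def sn(s,n):
    a=np.radians(PY); e=np.array([np.cos(a),np.sin(a)]); q=np.array([-e[1],e[0]]); return FOOT-s*e+n*q
E
python3 - <<'E'
from h import *
a=sn(98,-35);b=sn(86,-20);c=sn(84,0)
plan([(*a.round(1),112,PY)]);plan([(*a.round(1),2,PY),(*a.round(1),-2.6,PY)])
E
```

```text
(np.float64(617.5), np.float64(152.4), 112, -96.6) -> [0.016, 0.874, 0.0] 0.2842 rows 15
(np.float64(617.5), np.float64(152.4), 2, -96.6) -> [-0.0, 0.0, 0.55] -0.0 rows 3
(np.float64(617.5), np.float64(152.4), -2.6, -96.6) -> [-0.0, 0.0, 0.573] -0.0 rows 1
```

Emit:
step_arm([
  [0,0.05,0],
  [0,0.1,0],
  [0,0.2,0],
  [0.005,0.3,0],
  [0.005,0.4,0],
  [0.01,0.5,0],
  [0.016,0.6,0],
  [0.016,0.7,0],
  [0.016,0.8,0],
  [0.016,0.874,0],
  [0.016,0.874,0],
  [0.016,0.874,0],
  [0.016,0.874,0],
  [0.016,0.874,0],
  [0.016,0.874,0],
  [0.016,0.874,0],
  [0.016,0.874,0],
  [0.016,0.874,0],
], yaw=[0.2842,0.2842,0.2842,0.2842,0.2842,0.2842,0.2842,0.2842,0.2842,0.2842,0.2842,0.2842,0.2842,0.2842,0.2842,0.2842,0.2842,0.2842], claw=[1,1,1,1,1,1,1,1,1,1,1,1,1,1,1,1,1,1])

```text
time_s: 14.37
tcp_pos: [0.6161, 0.1514, 0.1109]
eef_rot: [179.9, -0.0, -96.6]
contact_force: [-0.0, 1.0, -0.8]
gripper_width: 0.03
gripper_force: 24.7
```

Emit:
step_arm([
  [0,0,0.1],
  [0,0,0.25],
  [0,0,0.4],
  [0,0,0.5],
  [0,0,0.54],
  [0,0,0.55],
  [0,0,0.56],
  [0,0,0.56],
  [0,0,0.56],
], yaw=[0,0,0,0,0,0,0,0,0], claw=[1,1,1,1,1,1,1,1,1])

```text
time_s: 15.12
tcp_pos: [0.6175, 0.1521, 0.0011]
eef_rot: [-179.9, 0.1, -96.7]
contact_force: [-0.7, 0.6, -0.5]
gripper_width: 0.0297
gripper_force: 24.7
```

```bash
python3 - <<'E'
from h import *
print(status.get_state()['contact_force'])
im,d=cams.capture("scene"); W=cloud("scene",d); 
hsv=cv2.cvtColor(im,cv2.COLOR_BGR2HSV); m=(hsv[...,0]>8)&(hsv[...,0]<25)&(hsv[...,1]>100); reg(W,330,430,190,270,.0,.06,'wedge sc',m,0)
cv2.imwrite("pics/c4.png",cv2.convertScaleAbs(cv2.resize(im[165:295,280:450],None,fx=4.5,fy=4.5,interpolation=cv2.INTER_CUBIC),alpha=1.5))
E
```

```text
[-0.71274934  0.5591921  -0.46124656]
wedge sc 226 [614.9 100.8] [49.5 32.9] 82.77 z [0.0044 0.011  0.019 ]
```

View pics/c4.png

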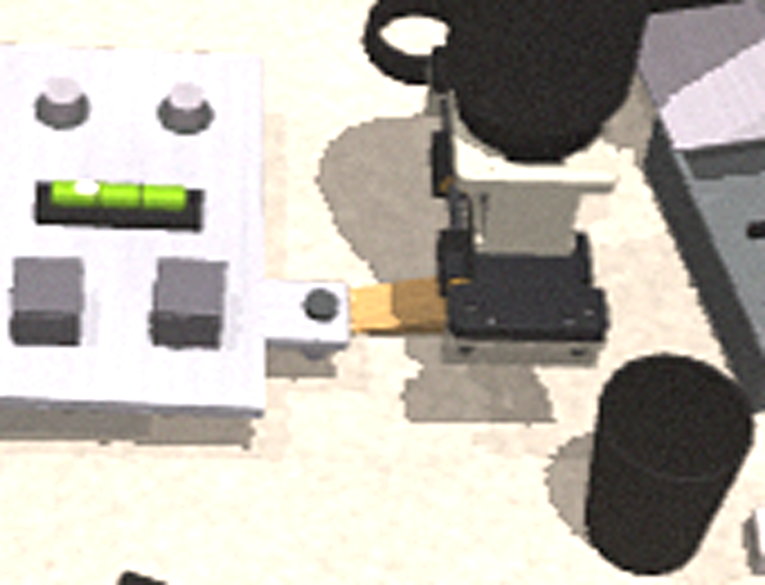

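The wedge points at the ear at crop (390,305), held clear of the cup. Now I'll set it on the bench and slide it into line.

Emit:
step_arm([
  [0,0,0.005],
  [0,0,0.01],
  [0,0,0.013],
  [0,0,0.013],
  [0,0,0.013],
], yaw=[0,0,0,0,0], claw=[1,1,1,1,1])

```text
time_s: 15.58
tcp_pos: [0.6167, 0.1516, -0.0027]
eef_rot: [-180.0, 0.0, -96.7]
contact_force: [-0.6, 0.2, 2.5]
gripper_width: 0.0298
gripper_force: 24.7
```

```bash
echo '[617.5,152.4,-2.6,-96.6]' > cmd.json
python3 - <<'E'
from h import *
a=sn(98,-35);b=sn(86,-20);c=sn(84,0)
plan([(*b.round(1),-2.6,PY),(*c.round(1),-2.6,PY)])
E
```

```text
(np.float64(631.0), np.float64(138.7), -2.6, -96.6) -> [0.06, -0.075, 0.0] -0.0 rows 1
(np.float64(650.7), np.float64(134.4), -2.6, -96.6) -> [0.07, -0.175, 0.0] -0.0 rows 1
```

Emit:
step_arm([
  [0.03,-0.04,0],
  [0.06,-0.075,0],
  [0.065,-0.12,0],
  [0.07,-0.16,0],
  [0.07,-0.175,0],
  [0.07,-0.175,0],
  [0.07,-0.175,0],
], yaw=[0,0,0,0,0,0,0], claw=[1,1,1,1,1,1,1])

```text
time_s: 16.17
tcp_pos: [0.651, 0.1334, -0.0027]
eef_rot: [-179.9, 0.0, -96.7]
contact_force: [1.4, -1.5, 3.2]
gripper_width: 0.0305
gripper_force: 24.7
```

```bash
cat >> h.py <<'E'
def level(n="scene"):
    """bubble offset from vial middle along plate x (mm), by line profile in both views"""
    out=[]
    for n in("scene","top"):
        im,d=cams.capture(n); K=cv2.resize(im,None,fx=4,fy=4,interpolation=cv2.INTER_CUBIC)
        c=np.array([.569,-.051,.079]); a=np.radians(PY); e=np.array([np.cos(a),np.sin(a),0])
        g=np.arange(-40,40.5,.5); hsv=cv2.cvtColor(im,cv2.COLOR_BGR2HSV)
        pts=np.array([proj(n,c+e*t/1000) for t in g],np.float32)
        prof=[]
        for off in np.arange(-3,4):
            p=pts+np.array([0,off],np.float32); prof.append(cv2.remap(im.astype(np.float32),p[None,:,0],p[None,:,1],cv2.INTER_LINEAR)[0])
        prof=np.array(prof); k=np.argmax(prof[:,:,1].sum(1)); P=prof[k]; b=P[:,0]; gr=P[:,1]
        out.append((g,b,gr,k-3)); cv2.imwrite(f"pics/lv_{n}.png",im)
        w=np.clip(b-0.55*gr,0,None) 
        print(n,'row',k-3,'bubble(blue) centroid',round((g*w).sum()/max(w.sum(),1e-6),1),'dark<-',g[gr<0.75*np.median(gr[20:140])])
        print(' '.join(f"{int(x)}:{int(y)}/{int(z)}" for x,y,z in zip(g[::4],b[::4],gr[::4])))
    return out
E
python3 - <<'E'
from h import *
print(status.get_state()['contact_force'],status.get_state()['tcp_pos']); level()
E
```

```text
[ 1.36701658 -1.45077311  3.19945106] [ 0.65098013  0.13335438 -0.00272505]
scene row -2 bubble(blue) centroid 0.2 dark<- []
-40:171/166 -38:172/166 -36:174/167 -34:174/167 -32:173/166 -30:172/166 -28:174/170 -26:172/167 -24:174/168 -22:174/167 -20:173/167 -18:175/169 -16:174/168 -14:172/165 -12:172/167 -10:172/168 -8:171/165 -6:172/166 -4:172/166 -2:173/168 0:174/168 2:173/168 4:172/166 6:174/168 8:174/168 10:173/168 12:173/167 14:172/167 16:171/165 18:172/165 20:174/168 22:177/170 24:178/170 26:175/169 28:175/169 30:175/167 32:178/171 34:180/174 36:180/174 38:179/171 40:176/169
top row 0 bubble(blue) centroid 16.3 dark<- [-40.  -39.5 -39.  -38.5 -38.  -37.5 -37.  -36.5 -36.  -35.5 -12.  -11.5
 -11.  -10.5 -10.   35.   35.5  36.   36.5  37.   37.5  38.   38.5  39.
  39.5  40. ]
-40:17/16 -38:16/21 -36:15/59 -34:16/114 -32:18/116 -30:16/116 -28:16/116 -26:18/119 -24:19/120 -22:19/118 -20:18/116 -18:17/114 -16:12/113 -14:15/114 -12:14/81 -10:14/86 -8:17/118 -6:21/122 -4:17/119 -2:14/115 0:15/116 2:14/115 4:16/114 6:17/114 8:17/112 10:20/92 12:107/130 14:139/144 16:147/146 18:147/148 20:142/149 22:119/142 24:45/115 26:17/112 28:17/116 30:18/118 32:16/116 34:16/103 36:18/59 38:16/16 40:18/18
```

```bash
cat >> h.py <<'E'
def bub(n="top"):
    im,d=cams.capture(n); c=np.array([.569,-.051,.079]); a=np.radians(PY); e=np.array([np.cos(a),np.sin(a),0]); g=np.arange(-42,42.1,.5)
    pts=np.array([proj(n,c+e*t/1000) for t in g],np.float32); best=None
    for o in np.arange(-5,6):
        p=pts+np.float32([0,o]); P=cv2.remap(im.astype(np.float32),p[None,:,0],p[None,:,1],cv2.INTER_LINEAR)[0]; s=(P[:,1]-P[:,0]).sum()
        if best is None or s>best[0]: best=(s,o,P)
    P=best[2]; lit=g[P[:,1]>.5*np.percentile(P[:,1],80)]; tube=(lit.min()+lit.max())/2
    b=P[:,0]; th=.5*(np.percentile(b,10)+b.max()); bb=g[b>th]; print(n,'tube',lit.min(),lit.max(),'bubble',bb.min(),bb.max(),'offset',round((bb.min()+bb.max())/2-tube,2)); return im
E
python3 - <<'E'
from h import *
bub("top");bub("scene")
E
```

```text
top tube -35.5 35.5 bubble 11.5 23.0 offset 17.25
scene tube -37.0 35.0 bubble 11.5 21.5 offset 17.5
```

Emit:
step_arm([
  [0.02,0,0],
  [0.04,0,0],
  [0.06,0,0],
  [0.08,0,0],
  [0.1,0,0],
  [0.12,0,0],
  [0.14,0,0],
  [0.14,0,0],
  [0.14,0,0],
], yaw=[0,0,0,0,0,0,0,0,0], claw=[1,1,1,1,1,1,1,1,1])

```text
time_s: 17.12
tcp_pos: [0.6465, 0.1051, -0.0027]
eef_rot: [-180.0, -0.0, -96.7]
contact_force: [-0.1, -0.7, 6.0]
gripper_width: 0.0301
gripper_force: 24.7
```

```bash
python3 - <<'E'
from h import *
bub("top");bub("scene"); print(status.get_state()['contact_force'],status.get_state()['tcp_pos'])
E
```

```text
top tube -35.5 36.0 bubble 12.0 22.5 offset 17.0
scene tube -37.0 35.5 bubble 11.5 21.0 offset 17.0
[ 0.89520838 -0.33926758  5.38718115] [ 0.64653605  0.10506279 -0.00272151]
```

Emit:
step_arm([
  [0.02,0,0],
  [0.04,0,0],
  [0.05,0,0],
  [0.05,0,0],
  [0.05,0,0],
], yaw=[0,0,0,0,0], claw=[1,1,1,1,1])

```text
time_s: 17.63
tcp_pos: [0.6463, 0.0969, -0.0027]
eef_rot: [-179.9, 0.1, -96.7]
contact_force: [1.9, 5.8, 3.2]
gripper_width: 0.03
gripper_force: 24.8
```

```bash
python3 - <<'E'
from h import *
bub("top");bub("scene"); print(status.get_state()['contact_force'],status.get_state()['tcp_pos'])
E
```

```text
top tube -35.5 36.5 bubble 6.5 18.0 offset 11.75
scene tube -37.0 35.5 bubble 6.0 16.0 offset 11.75
[2.61906572 4.90121807 3.83731789] [ 0.64625336  0.09687599 -0.00268449]
```

Emit:
step_arm([
  [0.015,0,0],
  [0.03,0,0],
  [0.045,0,0],
  [0.06,0,0],
  [0.06,0,0],
  [0.06,0,0],
], yaw=[0,0,0,0,0,0], claw=[1,1,1,1,1,1])

```text
time_s: 18.23
tcp_pos: [0.6448, 0.085, -0.0027]
eef_rot: [-179.9, 0.1, -96.7]
contact_force: [1.9, 4.8, 3.7]
gripper_width: 0.0295
gripper_force: 24.8
```

```bash
python3 - <<'E'
from h import *
bub("top");im=bub("scene"); print(status.get_state()['contact_force'],status.get_state()['tcp_pos'])
E
```

```text
top tube -35.5 36.5 bubble -1.0 10.5 offset 4.25
scene tube -36.5 35.5 bubble -1.5 9.5 offset 4.5
[2.00337839 5.75836121 3.74293098] [ 0.64479466  0.08492328 -0.00268847]
```

Emit:
step_arm([
  [0.01,0,0],
  [0.02,0,0],
  [0.03,0,0],
  [0.035,0,0],
  [0.035,0,0],
  [0.035,0,0],
], yaw=[0,0,0,0,0,0], claw=[1,1,1,1,1,1])

```text
time_s: 18.83
tcp_pos: [0.6441, 0.0785, -0.0027]
eef_rot: [-179.9, 0.1, -96.7]
contact_force: [2.7, 8.4, 2.2]
gripper_width: 0.03
gripper_force: 24.8
```

```bash
python3 - <<'E'
from h import *
bub("top");im=bub("scene"); print(status.get_state()['contact_force'],status.get_state()['tcp_pos'])
E
```

```text
top tube -35.0 36.5 bubble -5.0 6.5 offset 0.0
scene tube -36.5 36.0 bubble -5.5 5.0 offset 0.0
[1.70672452 8.66238837 3.72284159] [ 0.64412701  0.07853347 -0.00268568]
```

The bubble is centred. I'll open a little, rise straight up and look again.

Emit:
step_arm([
  [0,0,0],
  [0,0,0],
  [0,0,0],
  [0,0,0],
  [0,0,-0.05],
  [0,0,-0.2],
  [0,0,-0.4],
  [0,0,-0.6],
  [0,0,-0.7],
  [0,0,-0.7],
  [0,0,-0.7],
], yaw=[0,0,0,0,0,0,0,0,0,0,0], claw=[0,0,0,0,0,0,0,0,0,0,0])

```text
time_s: 19.85
tcp_pos: [0.6437, 0.0771, 0.1396]
eef_rot: [-179.8, 0.1, -96.7]
contact_force: [-0.4, -0.2, -1.1]
gripper_width: 0.0437
gripper_force: 0.0
```

```bash
python3 - <<'E'
from h import *
print(status.get_state()['tcp_pos'])
bub("top");im=bub("scene"); W=cloud("scene",cams.capture("scene")[1])
A=reg(W,275,307,210,245,.078,.105,'cap1 sc'); B=reg(W,305,332,210,245,.078,.105,'cap2 sc')
cv2.imwrite("pics/c5.png",cv2.convertScaleAbs(cv2.resize(im[165:295,230:430],None,fx=4,fy=4,interpolation=cv2.INTER_CUBIC),alpha=1.5))
E
```

```text
[0.64372381 0.07708171 0.13960335]
top tube -35.0 36.5 bubble -5.0 6.5 offset 0.0
scene tube -36.5 36.0 bubble -5.5 5.0 offset 0.0
cap1 sc 210 [641.6 -93.6] [35.2 35.7] 85.11 z [0.0808 0.0865 0.0901]
cap2 sc 207 [646.  -19.5] [35.7 39.6] 81.79 z [0.0801 0.0865 0.0905]
```

View pics/c5.png

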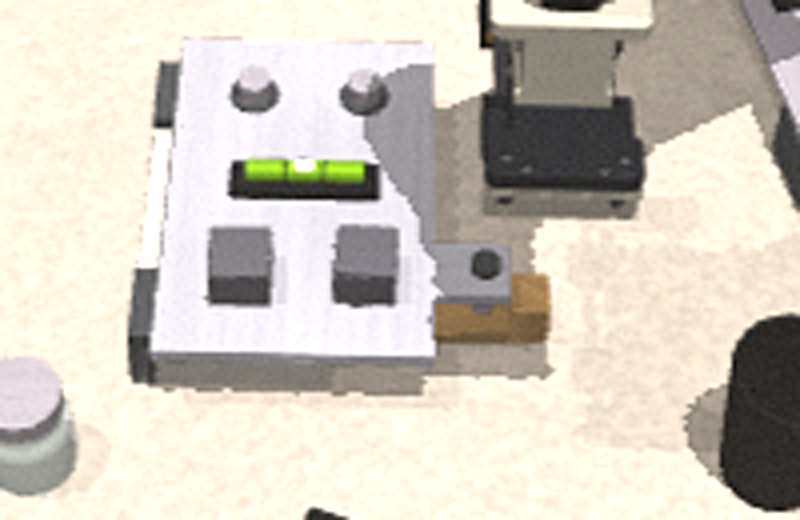

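The wedge is under the ear at crop (490,315) and the level still reads centred. Both caps are in place, at crop (240,262) and (366,262). Next come the caps.

```bash
echo '[644.1,77.8,137.4,-96.6]' > cmd.json
python3 - <<'E'
from h import *
plan([(647.3,-23.6,115,PY),(647.3,-23.6,55,PY)]); plan([(647.3,-23.6,165,PY)]); plan([(625,-180,165,PY)]); plan([(530,-300,165,PY),(530,-300,62,PY)])
E
```

```text
(647.3, -23.6, 115, -96.6) -> [0.502, -0.074, 0.112] -0.0 rows 3
(647.3, -23.6, 55, -96.6) -> [0.502, -0.074, 0.412] -0.0 rows 2
(647.3, -23.6, 165, -96.6) -> [-0.0, -0.0, -0.55] -0.0 rows 3
(625, -180, 165, -96.6) -> [0.789, 0.021, 0.0] -0.0 rows 4
(530, -300, 165, -96.6) -> [0.651, 0.403, 0.0] -0.0 rows 4
(530, -300, 62, -96.6) -> [0.651, 0.403, 0.515] -0.0 rows 3
```

Emit:
step_arm([
  [0.15,-0.02,0.05],
  [0.3,-0.05,0.1],
  [0.502,-0.074,0.112],
  [0.502,-0.074,0.112],
  [0.502,-0.074,0.112],
  [0.502,-0.074,0.112],
  [0.502,-0.074,0.25],
  [0.502,-0.074,0.35],
  [0.502,-0.074,0.4],
  [0.502,-0.074,0.412],
  [0.502,-0.074,0.412],
  [0.502,-0.074,0.412],
], yaw=[0,0,0,0,0,0,0,0,0,0,0,0], claw=[-0.136,-0.136,-0.136,-0.136,-0.136,-0.136,-0.136,-0.136,-0.136,-0.136,-0.136,-0.136])

```text
time_s: 21.0
tcp_pos: [0.6468, -0.0239, 0.0555]
eef_rot: [-179.9, -0.0, -96.6]
contact_force: [-0.6, -0.7, 0.7]
gripper_width: 0.0495
gripper_force: 0.0
```

Emit:
step_arm([
  [0,0,0],
  [0,0,0],
  [0,0,0],
  [0,0,0],
  [0,0,0],
], yaw=[0,0,0,0,0], claw=[1,1,1,1,1], grip_force=20)

```text
time_s: 21.42
tcp_pos: [0.6465, -0.0243, 0.0556]
eef_rot: [-179.9, 0.0, -96.7]
contact_force: [-1.5, 0.8, 5.7]
gripper_width: 0.0364
gripper_force: 20.0
```

```bash
echo '[647.3,-23.6,165,-96.6]' > cmd.json
python3 - <<'E'
from h import *
plan([(625,-200,165,PY)]); plan([(514,-305,165,PY),(514,-305,8,PY)])
E
```

```text
(625, -200, 165, -96.6) -> [0.889, 0.009, 0.0] -0.0 rows 5
(514, -305, 165, -96.6) -> [0.585, 0.491, 0.0] -0.0 rows 4
(514, -305, 8, -96.6) -> [0.585, 0.491, 0.785] -0.0 rows 4
```

Emit:
step_arm([
  [0,0,-0.02],
  [0,0,-0.06],
  [0,0,-0.15],
  [0,0,-0.3],
  [0,0,-0.45],
  [0,0,-0.55],
  [0,0,-0.55],
  [0,0,-0.55],
], yaw=[0,0,0,0,0,0,0,0], claw=[1,1,1,1,1,1,1,1])

```text
time_s: 22.08
tcp_pos: [0.6468, -0.0243, 0.1667]
eef_rot: [-179.8, 0.1, -96.7]
contact_force: [0.1, 0.2, -1.8]
gripper_width: 0.0357
gripper_force: 20.0
```

Emit:
step_arm([
  [0.1,0,0],
  [0.25,0,0],
  [0.42,0,0],
  [0.6,0.005,0],
  [0.77,0.009,0],
  [0.889,0.009,0],
  [0.889,0.009,0],
  [0.889,0.009,0],
], yaw=[0,0,0,0,0,0,0,0], claw=[1,1,1,1,1,1,1,1])

```text
time_s: 22.75
tcp_pos: [0.6224, -0.2023, 0.1633]
eef_rot: [179.9, 0.0, -96.9]
contact_force: [-0.0, -0.1, -0.5]
gripper_width: 0.0361
gripper_force: 20.0
```

Emit:
step_arm([
  [0.15,0.12,0],
  [0.3,0.25,0],
  [0.45,0.38,0],
  [0.585,0.491,0],
  [0.585,0.491,0],
  [0.585,0.491,0],
  [0.585,0.491,0.15],
  [0.585,0.491,0.32],
  [0.585,0.491,0.5],
  [0.585,0.491,0.65],
  [0.585,0.491,0.75],
  [0.585,0.491,0.785],
  [0.585,0.491,0.785],
  [0.585,0.491,0.785],
], yaw=[0,0,0,0,0,0,0,0,0,0,0,0,0,0], claw=[1,1,1,1,1,1,1,1,1,1,1,1,1,1])

```text
time_s: 23.92
tcp_pos: [0.5134, -0.3051, 0.008]
eef_rot: [180.0, -0.0, -96.6]
contact_force: [-0.1, 0.0, 1.5]
gripper_width: 0.0364
gripper_force: 20.0
```

Emit:
step_arm([
  [0,0,0],
  [0,0,0],
  [0,0,0],
  [0,0,0],
  [0,0,-0.1],
  [0,0,-0.3],
  [0,0,-0.5],
  [0,0,-0.7],
  [0,0,-0.785],
  [0,0,-0.785],
], yaw=[0,0,0,0,0,0,0,0,0,0], claw=[-0.1,-0.1,-0.1,-0.1,-0.1,-0.1,-0.1,-0.1,-0.1,-0.1])

```text
time_s: 24.75
tcp_pos: [0.5151, -0.3068, 0.1712]
eef_rot: [-179.4, -0.1, -96.7]
contact_force: [0.4, -0.2, -0.4]
gripper_width: 0.0484
gripper_force: 0.0
```

```bash
echo '[514,-305,165,-96.6]' > cmd.json
python3 - <<'E'
from h import *
bub("top");bub("scene"); im,d=cams.capture("scene"); W=cloud("scene",d); cv2.imwrite("pics/sc6.png",im)
reg(W,275,307,210,245,.078,.105,'capB sc'); hsv=cv2.cvtColor(im,cv2.COLOR_BGR2HSV); reg(W,160,230,175,250,.025,.042,'in bin',hsv[...,1]<80)
imt,d=cams.capture("top"); W=cloud("top",d); reg(W,350,375,155,185,.076,.1,'capB top')
plan([(625,-200,150,PY)]); plan([(640,-94.2,115,PY),(640,-94.2,55,PY)])
E
```

```text
top tube -35.0 37.0 bubble -5.0 6.0 offset -0.5
scene tube -36.5 36.0 bubble -5.5 5.0 offset 0.0
capB sc 219 [641.4 -93.8] [35.  38.5] 86.31 z [0.0793 0.0868 0.0902]
in bin 179 [ 516.9 -300.3] [36.4 40.9] 79.63 z [0.0272 0.0339 0.0372]
capB top none
(625, -200, 150, -96.6) -> [-0.585, -0.491, 0.075] -0.0 rows 4
(640, -94.2, 115, -96.6) -> [-0.534, -0.014, 0.175] -0.0 rows 3
(640, -94.2, 55, -96.6) -> [-0.534, -0.014, 0.475] -0.0 rows 2
```

Emit:
step_arm([
  [-0.15,-0.12,0.02],
  [-0.3,-0.25,0.04],
  [-0.45,-0.38,0.06],
  [-0.585,-0.491,0.075],
  [-0.585,-0.491,0.075],
  [-0.585,-0.491,0.075],
], yaw=[0,0,0,0,0,0], claw=[-0.136,-0.136,-0.136,-0.136,-0.136,-0.136])

```text
time_s: 25.45
tcp_pos: [0.6237, -0.1992, 0.147]
eef_rot: [179.8, -0.0, -96.6]
contact_force: [-1.9, -0.3, 0.7]
gripper_width: 0.0498
gripper_force: 0.0
```

Emit:
step_arm([
  [-0.17,-0.005,0.05],
  [-0.35,-0.01,0.1],
  [-0.534,-0.014,0.175],
  [-0.534,-0.014,0.175],
  [-0.534,-0.014,0.175],
  [-0.534,-0.014,0.175],
  [-0.534,-0.014,0.3],
  [-0.534,-0.014,0.4],
  [-0.534,-0.014,0.46],
  [-0.534,-0.014,0.475],
  [-0.534,-0.014,0.475],
  [-0.534,-0.014,0.475],
  [-0.534,-0.014,0.475],
  [-0.534,-0.014,0.475],
  [-0.534,-0.014,0.475],
  [-0.534,-0.014,0.475],
  [-0.534,-0.014,0.475],
], yaw=[0,0,0,0,0,0,0,0,0,0,0,0,0,0,0,0,0], claw=[-0.136,-0.136,-0.136,-0.136,-0.136,-0.136,-0.136,-0.136,-0.136,-0.136,-0.136,-0.136,1,1,1,1,1], grip_force=20)

```text
time_s: 26.87
tcp_pos: [0.6394, -0.095, 0.0557]
eef_rot: [-179.9, 0.0, -96.7]
contact_force: [-1.4, 0.2, 5.9]
gripper_width: 0.036
gripper_force: 20.0
```

Emit:
step_arm([
  [0,0,-0.02],
  [0,0,-0.06],
  [0,0,-0.15],
  [0,0,-0.3],
  [0,0,-0.45],
  [0,0,-0.55],
  [0,0,-0.55],
  [0,0,-0.55],
], yaw=[0,0,0,0,0,0,0,0], claw=[1,1,1,1,1,1,1,1])

```text
time_s: 27.53
tcp_pos: [0.6395, -0.0949, 0.1667]
eef_rot: [-179.8, 0.1, -96.7]
contact_force: [-0.7, -0.2, -0.5]
gripper_width: 0.0359
gripper_force: 20.0
```

```bash
echo '[640,-94.2,165,-96.6]' > cmd.json
python3 - <<'E'
from h import *
plan([(600,-240,165,PY)]); plan([(514,-361,165,PY),(514,-361,8,PY)])
E
```

```text
(600, -240, 165, -96.6) -> [0.747, 0.115, 0.0] -0.0 rows 4
(514, -361, 165, -96.6) -> [0.651, 0.357, 0.0] -0.0 rows 4
(514, -361, 8, -96.6) -> [0.651, 0.357, 0.785] -0.0 rows 4
```

Emit:
step_arm([
  [0.1,0.015,0],
  [0.25,0.04,0],
  [0.42,0.06,0],
  [0.6,0.09,0],
  [0.747,0.115,0],
  [0.747,0.115,0],
  [0.747,0.115,0],
], yaw=[0,0,0,0,0,0,0], claw=[1,1,1,1,1,1,1])

```text
time_s: 28.12
tcp_pos: [0.5971, -0.2422, 0.1633]
eef_rot: [179.9, 0.0, -96.9]
contact_force: [-0.0, 0.1, -0.2]
gripper_width: 0.036
gripper_force: 20.0
```

Emit:
step_arm([
  [0.15,0.08,0],
  [0.3,0.16,0],
  [0.45,0.25,0],
  [0.651,0.357,0],
  [0.651,0.357,0],
  [0.651,0.357,0],
  [0.651,0.357,0.15],
  [0.651,0.357,0.32],
  [0.651,0.357,0.5],
  [0.651,0.357,0.65],
  [0.651,0.357,0.75],
  [0.651,0.357,0.785],
  [0.651,0.357,0.785],
  [0.651,0.357,0.785],
], yaw=[0,0,0,0,0,0,0,0,0,0,0,0,0,0], claw=[1,1,1,1,1,1,1,1,1,1,1,1,1,1])

```text
time_s: 29.28
tcp_pos: [0.5136, -0.3612, 0.0081]
eef_rot: [-180.0, -0.0, -96.6]
contact_force: [-0.0, -1.7, 0.4]
gripper_width: 0.0357
gripper_force: 20.0
```

Emit:
step_arm([
  [0,0,0],
  [0,0,0],
  [0,0,0],
  [0,0,0],
  [0,0,-0.1],
  [0,0,-0.3],
  [0,0,-0.5],
  [0,0,-0.7],
  [0,0,-0.785],
  [0,0,-0.785],
], yaw=[0,0,0,0,0,0,0,0,0,0], claw=[-0.1,-0.1,-0.1,-0.1,-0.1,-0.1,-0.1,-0.1,-0.1,-0.1])

```text
time_s: 30.12
tcp_pos: [0.515, -0.3633, 0.1714]
eef_rot: [-179.4, -0.2, -96.7]
contact_force: [0.7, -1.3, 0.5]
gripper_width: 0.0482
gripper_force: 0.0
```

```bash
echo '[514,-361,165,-96.6]' > cmd.json
python3 - <<'E'
from h import *
bub("top");bub("scene"); im,d=cams.capture("scene"); cv2.imwrite("pics/sc7.png",cv2.convertScaleAbs(im,alpha=1.4)); W=cloud("scene",d)
hsv=cv2.cvtColor(im,cv2.COLOR_BGR2HSV); reg(W,160,230,175,250,.025,.042,'in bin',hsv[...,1]<80)
imt,d=cams.capture("top"); W=cloud("top",d); hsv=cv2.cvtColor(imt,cv2.COLOR_BGR2HSV)
P=reg(W,150,225,200,300,.047,.055,'lid'); reg(W,160,215,220,290,.04,.06,'pad',hsv[...,2]<35)
E
```

```text
top tube -35.0 37.0 bubble -5.0 6.5 offset -0.25
scene tube -36.5 36.0 bubble -5.5 5.0 offset 0.0
in bin 180 [ 516.5 -300.5] [36.1 38. ] 83.37 z [0.0262 0.0332 0.0379]
lid 3527 [452.2 310.9] [180.1 111.1] 5.53 z [0.0479 0.051  0.054 ]
pad 625 [412.5 306.4] [48.9 68.7] 3.93 z [0.0485 0.0517 0.0552]
```

View pics/sc7.png

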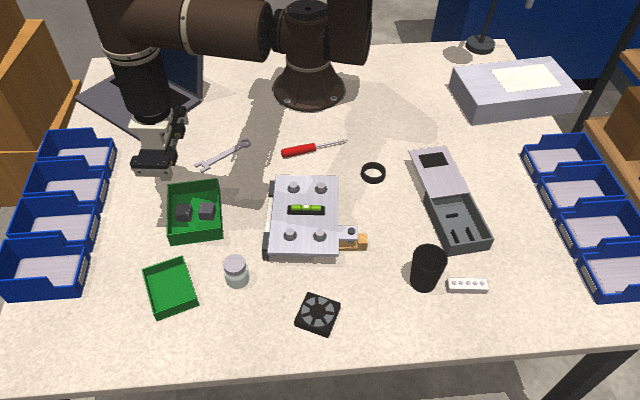

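Both caps lie in the bin at (183,212) and (206,210), all four studs are bare and the bubble is centred. The lid pad is now at (412,306). I'll go over and push it shut.

```bash
python3 - <<'E'
from h import *
plan([(540,-190,165,-70)]); plan([(540,0,165,-40)]); plan([(520,170,165,-10)]);plan([(412.5,306.4,140,5.5),(412.5,306.4,52,5.5),(412.5,306.4,45,5.5)])
E
```

```text
(540, -190, 165, -70) -> [-0.864, -0.031, 0.0] -0.0739 rows 5
(540, 0, 165, -40) -> [-0.893, -0.325, 0.0] -0.0833 rows 5
(520, 170, 165, -10) -> [-0.623, -0.587, 0.0] -0.0834 rows 5
(412.5, 306.4, 140, 5.5) -> [-0.648, -0.578, 0.125] -0.043 rows 5
(412.5, 306.4, 52, 5.5) -> [-0.648, -0.578, 0.565] -0.043 rows 3
(412.5, 306.4, 45, 5.5) -> [-0.648, -0.578, 0.6] -0.043 rows 1
```

Emit:
step_arm([
  [-0.2,-0.01,0],
  [-0.4,-0.015,0],
  [-0.6,-0.02,0],
  [-0.8,-0.031,0],
  [-0.864,-0.031,0],
  [-0.864,-0.031,0],
  [-0.864,-0.031,0],
], yaw=[-0.0739,-0.0739,-0.0739,-0.0739,-0.0739,-0.0739,-0.0739], claw=[1,1,1,1,1,1,1], grip_force=10)

```text
time_s: 30.9
tcp_pos: [0.5384, -0.1901, 0.1637]
eef_rot: [179.9, 0.0, -70.0]
contact_force: [-0.3, -0.3, -0.0]
gripper_width: 0.0069
gripper_force: 0.0
```

Emit:
step_arm([
  [-0.2,-0.07,0],
  [-0.4,-0.15,0],
  [-0.6,-0.22,0],
  [-0.8,-0.3,0],
  [-0.893,-0.325,0],
  [-0.893,-0.325,0],
  [-0.893,-0.325,0],
], yaw=[-0.0833,-0.0833,-0.0833,-0.0833,-0.0833,-0.0833,-0.0833], claw=[1,1,1,1,1,1,1])

```text
time_s: 31.48
tcp_pos: [0.5389, -0.0008, 0.1641]
eef_rot: [179.9, 0.0, -40.1]
contact_force: [0.5, 0.2, -0.3]
gripper_width: 0.0008
gripper_force: 0.0
```

Emit:
step_arm([
  [-0.14,-0.13,0],
  [-0.28,-0.26,0],
  [-0.42,-0.4,0],
  [-0.56,-0.53,0],
  [-0.623,-0.587,0],
  [-0.623,-0.587,0],
  [-0.623,-0.587,0],
], yaw=[-0.0834,-0.0834,-0.0834,-0.0834,-0.0834,-0.0834,-0.0834], claw=[1,1,1,1,1,1,1])

```text
time_s: 32.07
tcp_pos: [0.5195, 0.1685, 0.164]
eef_rot: [179.9, 0.1, -10.1]
contact_force: [-0.0, 0.6, 0.1]
gripper_width: 0.0005
gripper_force: 0.0
```

Emit:
step_arm([
  [-0.15,-0.13,0.03],
  [-0.3,-0.26,0.06],
  [-0.45,-0.4,0.09],
  [-0.6,-0.53,0.12],
  [-0.648,-0.578,0.125],
  [-0.648,-0.578,0.125],
  [-0.648,-0.578,0.125],
  [-0.648,-0.578,0.3],
  [-0.648,-0.578,0.45],
  [-0.648,-0.578,0.54],
  [-0.648,-0.578,0.565],
  [-0.648,-0.578,0.585],
  [-0.648,-0.578,0.6],
  [-0.648,-0.578,0.6],
  [-0.648,-0.578,0.6],
], yaw=[-0.043,-0.043,-0.043,-0.043,-0.043,-0.043,-0.043,-0.043,-0.043,-0.043,-0.043,-0.043,-0.043,-0.043,-0.043], claw=[1,1,1,1,1,1,1,1,1,1,1,1,1,1,1])

```text
time_s: 33.32
tcp_pos: [0.4127, 0.306, 0.0457]
eef_rot: [-179.9, -0.1, 5.4]
contact_force: [-0.7, -0.7, 0.5]
gripper_width: 0.0006
gripper_force: 0.0
```

Emit:
step_arm([
  [0,0,0.006],
  [0,0,0.012],
  [0,0,0.016],
  [0,0,0.018],
  [0,0,0.018],
  [0,0,0.018],
], yaw=[0,0,0,0,0,0], claw=[1,1,1,1,1,1])

```text
time_s: 33.82
tcp_pos: [0.413, 0.3064, 0.0428]
eef_rot: [-179.9, -0.1, 5.5]
contact_force: [0.9, -3.5, 12.4]
gripper_width: 0.0008
gripper_force: 6.3
```

Emit:
step_arm([
  [0.02,0,0.002],
  [0.06,0,0.002],
  [0.11,0,0.002],
  [0.16,0,0.002],
  [0.21,0,0.002],
  [0.26,0,0.002],
  [0.31,0,0.002],
  [0.36,0,0.002],
  [0.41,0,0.002],
  [0.46,0,0.002],
  [0.51,0,0.002],
  [0.56,0,0.002],
  [0.61,0,0.002],
  [0.65,0,0.002],
  [0.68,0,0.002],
  [0.7,0,0.002],
  [0.7,0,0.002],
], yaw=[0,0,0,0,0,0,0,0,0,0,0,0,0,0,0,0,0], claw=[1,1,1,1,1,1,1,1,1,1,1,1,1,1,1,1,1])

```text
time_s: 35.23
tcp_pos: [0.5538, 0.3207, 0.0429]
eef_rot: [-179.9, -0.3, 5.5]
contact_force: [1.0, 0.5, 8.6]
gripper_width: 0.0003
gripper_force: 4.5
```

Emit:
step_arm([
  [0.01,0,0],
  [0.02,0,0],
  [0.03,0,0],
  [0.04,0,0],
  [0.05,0,0],
  [0.055,0,0],
  [0.055,0,0],
], yaw=[0,0,0,0,0,0,0], claw=[1,1,1,1,1,1,1])

```text
time_s: 35.82
tcp_pos: [0.5614, 0.3209, 0.0428]
eef_rot: [-179.9, 0.0, 5.5]
contact_force: [-11.3, 1.3, 16.9]
gripper_width: 0.0004
gripper_force: 8.3
```

The force shows the lid has reached its stop. I'll lift off and verify.

Emit:
step_arm([
  [0,0,-0.1],
  [0,0,-0.3],
  [0,0,-0.5],
  [-0.2,0,-0.6],
  [-0.4,0,-0.6],
  [-0.6,0,-0.6],
  [-0.6,0,-0.6],
  [-0.6,0,-0.6],
], yaw=[0,0,0,0,0,0,0,0], claw=[1,1,1,1,1,1,1,1])

```text
time_s: 36.48
tcp_pos: [0.4411, 0.3087, 0.1618]
eef_rot: [-179.9, -0.1, 5.6]
contact_force: [0.2, 0.3, -0.1]
gripper_width: 0.0006
gripper_force: 0.0
```

```bash
python3 - <<'E'
from h import *
bub("top");im=bub("scene"); cv2.imwrite("pics/sc8.png",cv2.convertScaleAbs(im,alpha=1.4)); print(status.get_state()['contact_force'])
im,d=cams.capture("top"); W=cloud("top",d); hsv=cv2.cvtColor(im,cv2.COLOR_BGR2HSV)
reg(W,150,225,135,260,.047,.056,'lid'); reg(W,170,215,180,222,.04,.06,'pad',hsv[...,2]<40)
reg(W,215,265,98,150,.08,.11,'cup',None,0);reg(W,395,430,125,165,.05,.09,'jar');reg(W,245,282,252,290,.012,.03,'tape',None,0)
E
```

```text
top tube -35.0 37.0 bubble -5.0 6.0 offset -0.5
scene tube -36.5 36.0 bubble -5.5 5.0 offset 0.0
[1.27254358 0.20696464 0.05018132]
lid 3237 [599.7 325.8] [180.4 111.6] 5.79 z [0.0479 0.051  0.0543]
pad 594 [559.6 321.5] [50.1 71. ] 5.74 z [0.0485 0.0519 0.0552]
cup 359 [758.2 205.6] [76.1 72.7] 44.96 z [0.0804 0.0965 0.1024]
jar 350 [ 714.4 -223.1] [47.  49.3] 87.91 z [0.0585 0.0699 0.0734]
tape 282 [407.9 145.8] [66.5 66.1] 5.26 z [0.0137 0.02   0.0236]
```

View pics/sc8.png

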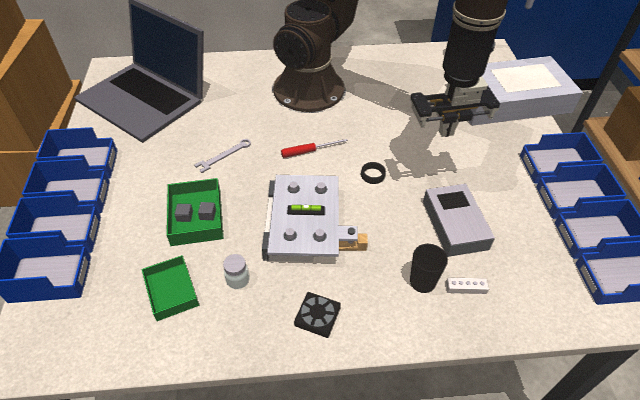

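The case is shut at (458,217), the caps are in the bin, the bubble is centred at (306,209) and the jar, cup and tape have not moved.

```bash
python3 -c "
from plant import job; print(job.close_job())"
```

```text
the job is handed in; nothing more can be done
None
```

The job is done and handed in: the wedge is under the foot with the bubble within about 0.5 mm of centre, both transit caps are in the 170 x 130 mm green bin, the shim case is shut, and the jar, cup and tape have not moved.

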